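# Clear and release the transport lock of a platform shaker

### The job

Make the bench shaker ready for use. Lift the stack of petri dishes off the shaker's front ledge, where it blocks the transport lock, and, keeping it upright all the way, stand it flat in the square steel drip tray, without pushing the lock against the dishes. Then slide the black upright grip of the transport lock along its slot to the right, fully home against its end stop, and leave everything else where it stands.

Things in the scene. Friction and masses are not known exactly. Their poses are not given: they have to be found in the camera images.
- shaker: White platform shaker, fixed, 290 mm deep (x) x 250 wide (y) x 222 high. Origin: on the bench under its middle; x from its front (robot side) to its back, y to its left, z up. Its front, x -0.155 to -0.010, is a flat ledge 40 mm high; behind rises a housing. A platform overhangs the rear of the ledge; a flask and a beaker 100 mm tall stand on its back half.
- platform_edge (a point): Middle of the lower front edge of the overhanging platform: 195 mm above the bench, at x = -0.070 of the shaker, exactly above the lock's slot. The edge is 250 mm long, 12 mm thick, rails to 222 mm. It leaves no room for an upright gripper over the slot: tilt the tool about 35 degrees, its body leaning to the shaker's front (-x).
- lock_stop (a point): Right (-y) end of the lock's slot on the ledge's surface, where the grip's middle comes to rest at the end stop (y = -0.080, x = -0.070 of the shaker). The slot runs along y from here to y = +0.080 between flush steel strips; steel stop brackets 10 mm high stand 28 mm beyond both ends. An open padlock in low relief marks this end, a closed one the left end.
- lock (a joint): Travel of the transport lock in m: 0 = left end (y = +0.080 in the shaker's frame), 0.160 = right end stop (y = -0.080), released. Starts near 0, sliding friction about 3 N, stays where it is left.
- lock_grip (a point): Point inside the lock's black upright rectangular grip, 42 mm above the ledge (82 mm above the bench), on the grip's middle. The grip is 20 mm wide along the slot, 34 mm deep across it, its top 13 mm above this point, its steel foot 9 mm high on the ledge.
- dishes: Loose stack of petri dishes, a plain upright cylinder 61 mm in diameter, 49 mm high, about 80 g. Origin: centre of its underside (within 1 mm). It starts on the shaker's ledge in front of the slot's right half, standing in the lock's way.
- tray: Square steel drip tray fixed on the bench, to the left or right of the shaker, 150 x 150 mm outside, rim 12 mm high, walls and floor 3 mm thick. Origin: centre of its underside; the inner floor is 3 mm above it.
- tip_box: Bystander: closed pipette-tip box 88 x 124 x 66 mm, loose, on the other side of the shaker from the tray. Origin: centre of its underside.
There are look-alikes about, which are no part of the job. There is more than one size of the tray; the one meant has the size given above.

How it is judged:
By the outcome, as a careful person would: the job done as asked, in the order asked, and still so for the second after the job is handed in, with the robot touching nothing.
It also fails if it takes over 58 s, if anything falls off the work surface, if the arm or the gripper's body presses on something with over 40 N, if the wrist force passes 120 N, or if a joint passes its speed limit or range.

### The arm

A 6-joint arm with a two-finger parallel gripper is mounted at the origin on a cart in front of the work surface, level with it; the furniture and walls round the work are solid. World frame = base frame: x ahead of the robot, y to its left, z up, the work surface at z = 0. Lengths are in m, angles in rad, forces in N, time in s.
With the tool pointing down it reaches from about 0.35 to 0.975 m from the base axis. Payload 4.9 kg.
Tool frame: the origin (TCP) lies midway between the tips of the shut fingers; the grasp point (between the pads) lies 19 mm behind it; x points along the fingers, y is the direction in which the jaws open and shut, and the axes are right-handed (so a half turn about x gives the same grasp; the last joint's range is limited). The gripper opens to 85 mm and grips with 20 to 120 N. Pads are 22 mm wide; open, the fingers measure 114 mm over their backs; the gripper's body (76 mm by 85 mm) begins 54 mm behind the grasp point. The pads swing forward as they close: fully open they stand 13 mm farther back than shut.
Start: joints at [1.017, 0.053, 1.613, -0, 1.476, -0.119], TCP at [0.263, 0.567, 0.231] pointing down, gripper open.
Joint ranges: [-3.01, 3.01], [-1.01, 2.22], [0.06, 2.58], [-1.02, 4.17], [0.09, 2.62], [-3.14, 3.14]. Speed limits (rad/s): [2.57, 2.57, 3.14, 3.14, 3.14, 3.14].

### API

Orientations are given as a 3x3 rotation matrix whose columns are the frame's x, y, z axes.
In Python, from station import state, read_camera, camera_model, job_done gives the robot as it stands.
- The arm moves only by the tool send_rows, never from a script. Its argument "commands" is a list of rows, each an object with "offset": the shift along the tool's x, y, z in m, a list of three; "turn": the turn, a rotation vector about the tool's x, y, z in rad, a list of three; "jaw": the finger opening in m, from 0 to 0.0854. In form: [{"offset": [x, y, z], "turn": [ax, ay, az], "jaw": jaw}, ...]. A call has 1 to 20 rows; each row is the pose to reach, as a shift and turn from the pose commanded when the call began, along the tool's axes at that moment; what a row does not reach only later rows make up. A row lasts 1/8 s, in which the tool goes at most 62.5 mm and 10.7 degrees, less where a joint would pass 70% of its speed; a pose out of reach is approached as far as the arm can. A call with a gripper value outside its range is refused whole. The fingers move at their own pace and stop on an object; the grip force is fixed at half the most. Time passes only in rows, so rows that repeat a pose let the fingers close. It gives the time, the measured TCP pose, the force and the opening at its end, in the units of the state.
- state(): the state, without advancing time (a new reading comes with each control period).
- read_camera(name): name is "scene" or "top" or "wrist"; returns the picture (480x640x3 uint8, blue, green, red); there is no depth.
- camera_model(name): a dict with "mtx" (3x3 intrinsics, pixels), "R" (3x3) and "t" (3): a world point X has camera coordinates R X + t. Camera axes: x right, y down, z forward; pixel columns grow to the right and rows downward; lengths in m; the calibration is good to about 2 mm. A picture is of the moment at which its call begins: read the wrist's pose just before it. camera_model takes no time and is no camera call; for the wrist camera it gives the pose at the moment of the call.
- job_done(): hands the job in, once; it reports no verdict.
The state is a dict: "time_s": time; "joint_pos": joint angles; "dq": joint speeds; "joint_efforts": joint torques, N m; "eef_pos": TCP position; "eef_rot": TCP orientation; "ft_force": force on the tool from outside, world axes, zero at the start; "torque": the same for the moment, N m; "width": opening from 0.0 (shut) to 1.0 (fully open).
Only numpy, scipy, OpenCV 4.12 (cv2) and the standard library are available. Lean on these libraries where they do the work, as an engineer would, in place of code of your own. Each camera call takes 0.05 s, during which the arm holds its last target. There are 200 camera calls.

## Working session

There is one attempt and no reset: what is moved stays moved. The work goes in short steps, Python scripts to look and compute and a tool call to move; the robot and the scene stay as the last step left them, time stands still between calls to the robot, and variables do not carry over. Pictures are saved under pics/ and viewed, about 8 in all and at most 12, crops included, and the job is handed in when it is done.

Besides the shell and the picture viewer there is one more tool, called as name(argument=value, ...) on one line, values as JSON. send_rows: Moves the arm, as the interface text tells. Its arguments: {"type":"object","properties":{"commands":{"type":"array"}},"required":["commands"]}

```bash
mkdir -p pics; ls
python3 - <<'E'
from station import *
import cv2,numpy as np
s=state();print(s)
for n in("scene","top"):
    cv2.imwrite(f"pics/{n}0.png",read_camera(n));m=camera_model(n);print(n,m)
E
```

```text
pics
{'time_s': 0.0, 'joint_pos': array([ 1.01698360e+00,  5.33372008e-02,  1.61428416e+00, -2.72851506e-06,
        1.47595742e+00, -1.19023877e-01]), 'dq': array([-0.00036493, -0.00022849,  0.00122153, -0.00142176,  0.00128087,
        0.00080309]), 'joint_efforts': array([ 3.79795247e-04, -3.93698502e+01, -3.70170987e+01, -6.75702267e-05,
        7.32857472e-03, -1.63911091e-05]), 'eef_pos': array([0.26295419, 0.56632306, 0.23008106]), 'eef_rot': array([[-1.04225948e-03,  4.21217639e-01,  9.06958993e-01],
       [-1.69067738e-03,  9.06957447e-01, -4.21218864e-01],
       [-9.99998028e-01, -1.97239440e-03, -2.33141861e-04]]), 'ft_force': array([0.48097149, 0.28763007, 0.08059224]), 'torque': array([0.04823298, 0.00666102, 0.00192924]), 'width': 1.0015509527070219}
scene {'mtx': array([[441.54813966,   0.        , 322.69273935],
       [  0.        , 441.54813966, 240.20377425],
       [  0.        ,   0.        ,   1.        ]]), 'R': array([[ 0.46754706, -0.88396173,  0.00337805],
       [-0.43569746, -0.23377176, -0.86920567],
       [ 0.76913423,  0.40492275, -0.49443917]]), 't': array([-0.34618757,  0.36662262,  0.76157292])}
top {'mtx': array([[455.2750242 ,   0.        , 316.07909953],
       [  0.        , 455.2750242 , 241.20370155],
       [  0.        ,   0.        ,   1.        ]]), 'R': array([[ 0.00895636, -0.99990903, -0.01008523],
       [-0.98537561, -0.00710903, -0.17024794],
       [ 0.17016075,  0.01146254, -0.98534965]]), 't': array([-0.09787662,  0.57729115,  1.48524027])}
```

View pics/scene0.png

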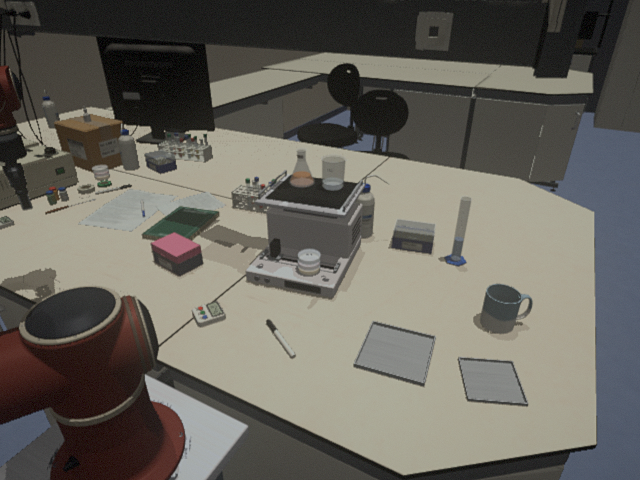

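View pics/top0.png

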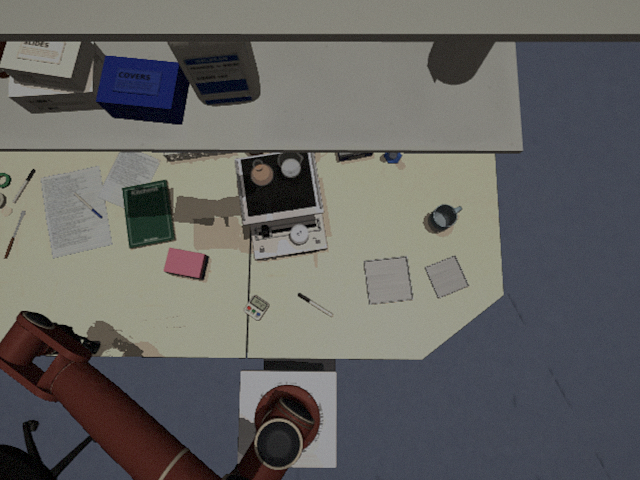

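Scene: shaker around (308,235), dishes (308,262), black lock grip (275,248). There are two tray candidates, larger at scene (395,352)/top (388,280) and smaller at scene (491,381)/top (447,277). The pink tip box is at top (186,263). I'll enlarge both views to confirm sizes.

Run:
```python
import cv2,numpy as np
a=cv2.imread("pics/top0.png")[140:310,230:480];b=cv2.imread("pics/scene0.png")[225:300,240:370]
a=cv2.resize(a,(750,510),interpolation=cv2.INTER_CUBIC)
cv2.imwrite("pics/topc.png",a)
cv2.imwrite("pics/scenec.png",cv2.resize(b,None,fx=6,fy=6,interpolation=cv2.INTER_CUBIC))
```

```text
(no output)
```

View pics/topc.png

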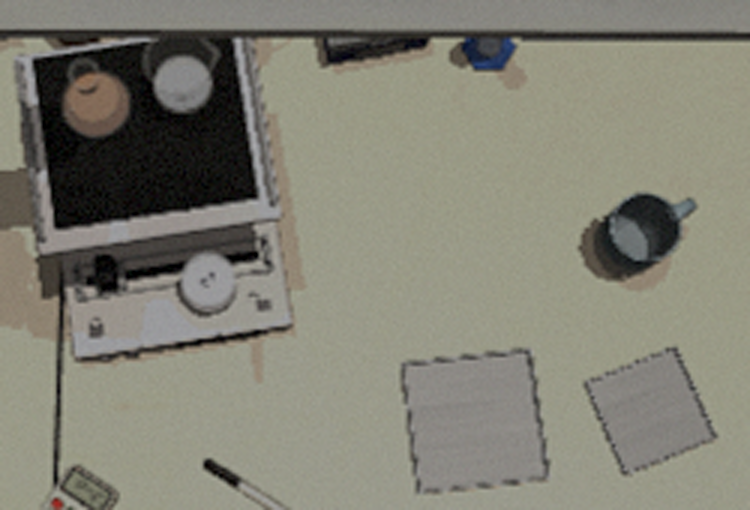

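View pics/scenec.png

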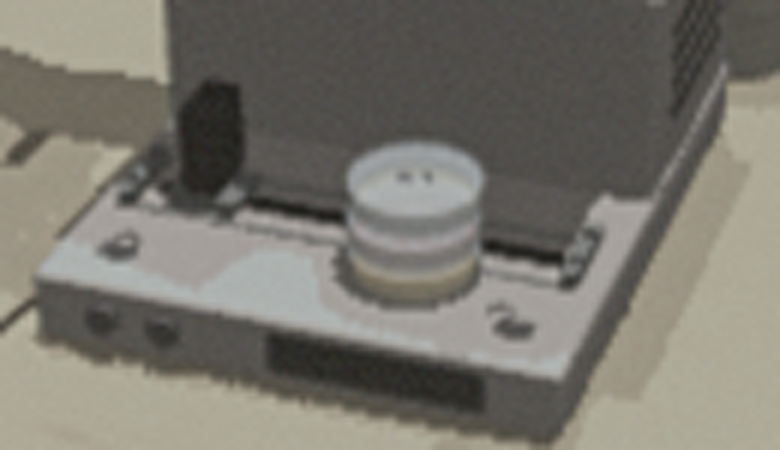

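```bash
cat > h.py <<'E'
import numpy as np, cv2
from scipy.optimize import least_squares
from station import state, read_camera, camera_model, job_done
def proj(m,X): 
    p=m["mtx"]@(m["R"]@np.asarray(X,float)+m["t"]); return p[:2]/p[2]
def onz(m,uv,z):
    d=m["R"].T@np.linalg.solve(m["mtx"],[uv[0],uv[1],1]); c=-m["R"].T@m["t"]
    return c+d*(z-c[2])/d[2]
def tp(u,v): return (230+(u-1)/3,140+(v-1)/3)
def sc(u,v): return (240+(u-2.5)/6,225+(v-2.5)/6)
def world(p,X): c,s=np.cos(p[2]),np.sin(p[2]); return np.array([p[0]+c*X[0]-s*X[1],p[1]+s*X[0]+c*X[1],X[2]])
E
python3 - <<'E'
from h import *
T=camera_model("top");S=camera_model("scene")
for nm,cs in (("big",[(402,363),(529,349),(549,479),(417,493)]),("small",[(584,382),(676,349),(717,436),(627,474)])):
    P=np.array([onz(T,tp(*c),.012) for c in cs]);print(nm,P.mean(0),np.linalg.norm(P-np.roll(P,-1,0),axis=1),np.degrees(np.arctan2(P[0,1]-P[1,1],-P[0,0]+P[1,0])))
print("big scene",np.mean([onz(S,c,.012) for c in [(375,323),(435,336),(424,382),(356,368)]],0))
obs=[(T,tp(75,351),(-.155,.125,.04)),(T,tp(291,321),(-.155,-.125,.04)),(S,sc(38,278),(-.155,.125,.04)),(S,sc(562,378),(-.155,-.125,.04)),
(T,tp(40,252),(-.07,.125,.222)),(T,tp(279,215),(-.07,-.125,.222))]
r=least_squares(lambda p:np.concatenate([proj(m,world(p,X))-uv for m,uv,X in obs]),[.7,0,0],loss="soft_l1")
print("shaker",r.x,np.degrees(r.x[2]));print(r.fun.reshape(-1,2).round(1))
for nm,X in (("stop",(-.07,-.08,.04)),("lock0",(-.07,.08,.082))): print(nm,world(r.x,X), proj(T,world(r.x,X)),proj(S,world(r.x,X)))
print("dish top T",onz(T,tp(208,281),.089),"S",onz(S,sc(416,180),.089),"base S",onz(S,sc(416,273),.04))
print("grip T",onz(T,tp(105,266),.095),"S",onz(S,sc(213,97),.095))
p=r.x;c,s=np.cos(p[2]),np.sin(p[2])
for X in (onz(T,tp(208,281),.089),onz(S,sc(416,180),.089),onz(T,tp(105,266),.095),onz(S,sc(213,97),.095)):
    d=X[:2]-p[:2];print("local",c*d[0]+s*d[1],-s*d[0]+c*d[1])
E
```

```text
big [ 0.45307864 -0.33739642  0.012     ] [0.14605496 0.14845956 0.14926686 0.14773433] 83.2298555417226
small [ 0.46659574 -0.53745741  0.012     ] [0.1127332  0.10724808 0.11164044 0.11287219] 69.94323030616751
big scene [ 0.44699578 -0.33927267  0.012     ]
shaker [0.69030505 0.01766971 0.16108264] 9.229355500423065
[[-0.8  2.3]
 [ 0.4  1.1]
 [-0.2 -1.2]
 [ 1.3 -0.2]
 [-1.5 -0.3]
 [ 0.9 -0.5]]
stop [ 0.63404221 -0.07252172  0.04      ] [310.19022124 225.43853495] [328.02716418 266.89966948]
lock0 [0.6083803  0.08540696 0.082     ] [262.17602382 230.11271838] [273.26665041 243.92524888]
dish top T [ 0.5970433 -0.0372079  0.089    ] S [ 0.59591052 -0.03509945  0.089     ] base S [ 0.59590256 -0.0344264   0.04      ]
grip T [0.61183577 0.07565829 0.095     ] S [0.60684063 0.07763503 0.095     ]
local -0.10085605645216945 -0.039209207904389615
local -0.10163599706239435 -0.036946366091668126
local -0.06815282075296815 0.06982331871098604
local -0.07276625652930499 0.07257562642983804
```

Big tray measures 148 mm, so it is the 150 one, centred at (0.452,-0.338); the other is ~111 mm. The dishes are at about (0.596,-0.036), shaker yaw 9.2°. Next I work out the pre-grasp move, with the tool tilted 35°.

```bash
cat >> h.py <<'E'
from scipy.spatial.transform import Rotation as Ro
def tool(yaw,tilt):
    s,c=np.sin(np.radians(tilt)),np.cos(np.radians(tilt))
    return Ro.from_euler("z",yaw,degrees=True).as_matrix()@np.array([[s,0,c],[0,1,0],[-c,0,s]])
def go(P,R,P0=None,R0=None):
    s=state();P0=s["eef_pos"] if P0 is None else P0;R0=s["eef_rot"] if R0 is None else R0
    o=R0.T@(np.asarray(P)-P0);t=Ro.from_matrix(R0.T@R).as_rotvec()
    print("offset",o.round(4),"turn",t.round(3),"deg",np.degrees(np.linalg.norm(t)).round(1),"mm",(np.linalg.norm(o)*1e3).round());return o,t
E
python3 - <<'E'
from h import *
R=tool(9.2,35);a=R[:,0]
pad=np.array([.5965,-.036,.072]);print(pad+a*(.027-.17))
go(pad+a*(.027-.17),R)
E
```

```text
[ 0.51553367 -0.04911368  0.18913874]
offset [ 0.0418 -0.4517  0.4883] turn [-0.576 -0.593  0.183] deg 48.5 mm 667.0
```

send_rows(commands=[{"offset": [0.002,-0.022,0.024],"turn": [-0.03,-0.03,0.01],"jaw": 0.085},{"offset": [0.005,-0.058,0.063],"turn": [-0.08,-0.08,0.02],"jaw": 0.085},{"offset": [0.009,-0.096,0.103],"turn": [-0.13,-0.13,0.04],"jaw": 0.085},{"offset": [0.012,-0.134,0.145],"turn": [-0.18,-0.18,0.055],"jaw": 0.085},{"offset": [0.016,-0.172,0.186],"turn": [-0.23,-0.235,0.07],"jaw": 0.085},{"offset": [0.019,-0.21,0.227],"turn": [-0.28,-0.285,0.088],"jaw": 0.085},{"offset": [0.023,-0.248,0.268],"turn": [-0.33,-0.335,0.103],"jaw": 0.085},{"offset": [0.026,-0.286,0.31],"turn": [-0.38,-0.385,0.12],"jaw": 0.085},{"offset": [0.03,-0.324,0.35],"turn": [-0.43,-0.435,0.135],"jaw": 0.085},{"offset": [0.034,-0.362,0.391],"turn": [-0.48,-0.485,0.15],"jaw": 0.085},{"offset": [0.037,-0.398,0.43],"turn": [-0.52,-0.53,0.165],"jaw": 0.085},{"offset": [0.04,-0.43,0.464],"turn": [-0.555,-0.57,0.176],"jaw": 0.085},{"offset": [0.042,-0.452,0.488],"turn": [-0.576,-0.593,0.183],"jaw": 0.085},{"offset": [0.042,-0.452,0.488],"turn": [-0.576,-0.593,0.183],"jaw": 0.085}])

```text
time_s: 1.85
eef_pos: [0.515, -0.0507, 0.1881]
eef_rot: [[0.565, -0.155, 0.81], [0.091, 0.988, 0.126], [-0.82, 0.002, 0.573]]
ft_force: [-0.3, 0.2, -0.3]
width: 0.992
```

Run:
```python
from h import *
s=state();print(s["time_s"],s["eef_pos"],s["eef_rot"].round(3),s["joint_pos"].round(2))
W=camera_model("wrist");im=read_camera("wrist");cv2.imwrite("pics/w1.png",im)
print(W, "dish top pred",proj(W,[.5965,-.036,.089]),"grip",proj(W,[.609,.077,.095]))
np.savez("w1.npz",**W)
```

```text
1.85 [ 0.51503725 -0.05072507  0.18811469] [[ 0.565 -0.155  0.81 ]
 [ 0.091  0.988  0.126]
 [-0.82   0.002  0.573]] [-0.41 -0.58  2.29  0.39  0.94 -2.29]
{'mtx': array([[416.73084211,   0.        , 319.43027432],
       [  0.        , 416.73084211, 232.66627682],
       [  0.        ,   0.        ,   1.        ]]), 'R': array([[-0.15602332,  0.9877507 ,  0.00229928],
       [ 0.59453125,  0.09205168,  0.79878601],
       [ 0.78878978,  0.12599623, -0.60161086]]), 't': array([ 0.13021159, -0.421401  , -0.12761903])} dish top pred [322.04830347 234.15136519] grip [471.58230742 264.93592768]
```

View pics/w1.png

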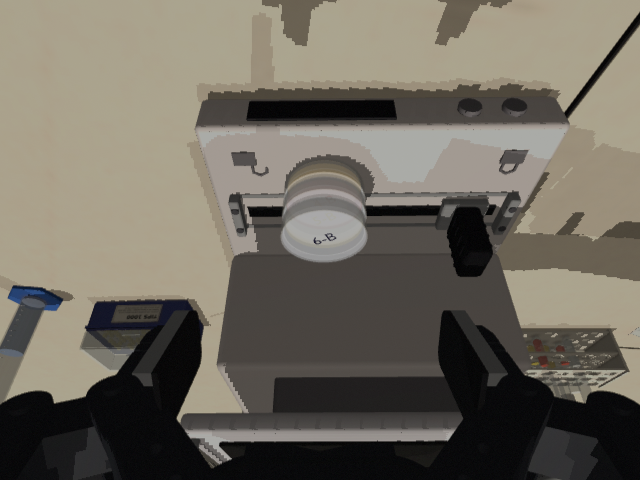

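Wrist view: the dish lid centre is at (324,235) (predicted 322,234), the grip top is at about (470,260) (predicted 472,265), and the ledge front corners are at (198,127) and (568,124). The estimates agree to a few mm. I'll refine the shaker fit and plan the approach.

Run:
```python
from h import *
W=dict(np.load("w1.npz"))
print("dish",onz(W,(324,235),.089),"base",onz(W,(327,183),.04))
obs=[(W,(198,127),(-.155,-.125,.04)),(W,(568,124),(-.155,.125,.04))]
r=least_squares(lambda p:np.concatenate([proj(m,world(p,X))-uv for m,uv,X in obs]),[.69,0.017,.16])
print("shaker",r.x,np.degrees(r.x[2]),r.fun.round(1))
for X in((-.07,-.108,.05),(-.07,.108,.05),(-.07,.08,.095),(-.07,.07,.095),(-.07,.07,.049)):print(X,proj(W,world(r.x,X)))
R=tool(9.2,35);a=R[:,0];s=state()
for z in (.072,): go(np.array([.596,-.036,z])+a*.027,R)
```

```text
dish [ 0.59725404 -0.03452179  0.089     ] base [ 0.59682483 -0.03185199  0.04      ]
shaker [0.69304867 0.02021879 0.159463  ] 9.136557129668455 [-5.3  1.6  5.3  3.2]
(-0.07, -0.108, 0.05) [237.46155402 221.12927599]
(-0.07, 0.108, 0.05) [505.70419964 220.17838481]
(-0.07, 0.08, 0.095) [484.35043802 267.77860567]
(-0.07, 0.07, 0.095) [470.83637085 267.82519785]
(-0.07, 0.07, 0.049) [458.24028236 219.37751219]
offset [0.1694 0.0002 0.0007] turn [-0.003 -0.001 -0.001] deg 0.2 mm 169.0
```

send_rows(commands=[{"offset": [0.02,0.0,0.0],"turn": [0,0,0],"jaw": 0.085},{"offset": [0.05,0.001,0.0],"turn": [0,0,0],"jaw": 0.085},{"offset": [0.08,0.001,0.0],"turn": [0,0,0],"jaw": 0.085},{"offset": [0.11,0.001,0.0],"turn": [0,0,0],"jaw": 0.085},{"offset": [0.135,0.001,0.0],"turn": [0,0,0],"jaw": 0.085},{"offset": [0.155,0.001,0.001],"turn": [0,0,0],"jaw": 0.085},{"offset": [0.165,0.001,0.001],"turn": [0,0,0],"jaw": 0.085},{"offset": [0.169,0.001,0.001],"turn": [0,0,0],"jaw": 0.085},{"offset": [0.169,0.001,0.001],"turn": [0,0,0],"jaw": 0.085}])

```text
time_s: 3.02
eef_pos: [0.6119, -0.0315, 0.052]
eef_rot: [[0.567, -0.16, 0.808], [0.093, 0.987, 0.131], [-0.818, 0.001, 0.575]]
ft_force: [-0.4, 0.5, 0.5]
width: 0.992
```

Run:
```python
from h import *
s=state();print(s["time_s"],s["eef_pos"],s["joint_pos"].round(2),s["ft_force"])
cv2.imwrite("pics/w2.png",read_camera("wrist"))
```

```text
3.025 [ 0.61194759 -0.03153538  0.05195244] [-0.29 -0.08  2.16  0.5   0.55 -2.38] [-0.38841766  0.50408615  0.48249781]
```

View pics/w2.png

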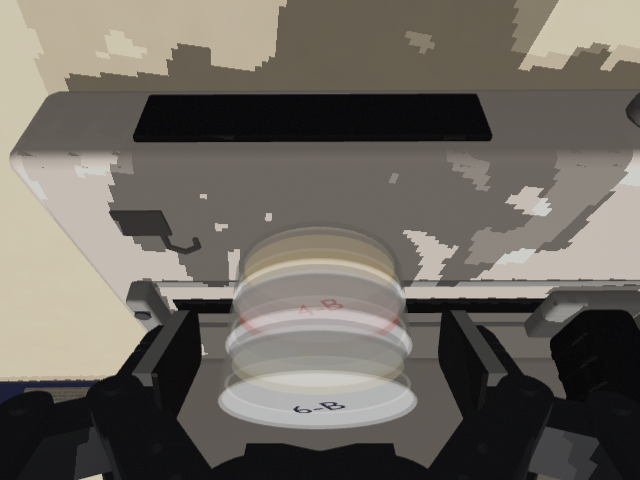

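The stack is centred between the fingers (dish about x 318, pads 197 and 443). I'll close, check the width, then lift.

send_rows(commands=[{"offset": [0,0,0],"turn": [0,0,0],"jaw": 0.07},{"offset": [0,0,0],"turn": [0,0,0],"jaw": 0.062},{"offset": [0,0,0],"turn": [0,0,0],"jaw": 0.058},{"offset": [0,0,0],"turn": [0,0,0],"jaw": 0.05},{"offset": [0,0,0],"turn": [0,0,0],"jaw": 0.05},{"offset": [0,0,0],"turn": [0,0,0],"jaw": 0.05}])

```text
time_s: 3.82
eef_pos: [0.6124, -0.0322, 0.0524]
eef_rot: [[0.568, -0.16, 0.808], [0.092, 0.987, 0.13], [-0.818, 0.001, 0.575]]
ft_force: [-4.5, -1.1, 5.5]
width: 0.692
```

send_rows(commands=[{"offset": [-0.003,0,0],"turn": [0,0,0],"jaw": 0.05},{"offset": [-0.012,0,0],"turn": [0,0,0],"jaw": 0.05},{"offset": [-0.028,0,0],"turn": [0,0,0],"jaw": 0.05},{"offset": [-0.048,0,0],"turn": [0,0,0],"jaw": 0.05},{"offset": [-0.07,0,0],"turn": [0,0,0],"jaw": 0.05},{"offset": [-0.092,0,0],"turn": [0,0,0],"jaw": 0.05},{"offset": [-0.112,0,0],"turn": [0,0,0],"jaw": 0.05},{"offset": [-0.125,0,0],"turn": [0,0,0],"jaw": 0.05},{"offset": [-0.13,0,0],"turn": [0,0,0],"jaw": 0.05},{"offset": [-0.13,0,0],"turn": [0,0,0],"jaw": 0.05}])

```text
time_s: 5.08
eef_pos: [0.5381, -0.044, 0.158]
eef_rot: [[0.567, -0.16, 0.808], [0.092, 0.987, 0.13], [-0.819, 0.001, 0.575]]
ft_force: [0.4, 0.6, -0.1]
width: 0.699
```

Run:
```python
from h import *
s=state();print(s["time_s"],s["eef_pos"],s["joint_pos"].round(2),s["ft_force"],s["width"])
cv2.imwrite("pics/w3.png",read_camera("wrist"))
R=s["eef_rot"];Q=Ro.from_euler("z",-39,degrees=True).as_matrix()
d=Q@np.array([.0159,.0028,0])
P=np.array([.452,-.338,0])+d
print(P);go(P+[0,0,.0524-.04+.06],Q@R);go(P+[0,0,.0524-.04+.004],Q@R)
```

```text
5.075 [ 0.53805592 -0.04399497  0.15804984] [-0.38 -0.47  2.27  0.4   0.84 -2.3 ] [ 0.44172606  0.58760792 -0.08005241] 0.6991722628448368
[ 0.46611872 -0.34583019  0.        ]
offset [ 0.001  -0.2867 -0.1462] turn [ 0.557 -0.001 -0.391] deg 39.0 mm 322.0
offset [ 0.0469 -0.2868 -0.1784] turn [ 0.557 -0.001 -0.391] deg 39.0 mm 341.0
```

View pics/w3.png

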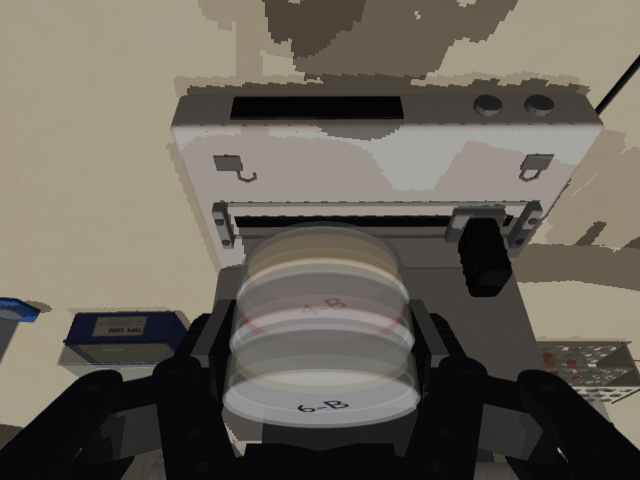

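The stack is held whole and upright between the pads (lid about (320,398)), and the ledge is free. Now to above the tray.

send_rows(commands=[{"offset": [0,-0.009,-0.004],"turn": [0.017,0,-0.012],"jaw": 0.05},{"offset": [0,-0.03,-0.015],"turn": [0.058,0,-0.041],"jaw": 0.05},{"offset": [0,-0.06,-0.031],"turn": [0.117,0,-0.082],"jaw": 0.05},{"offset": [0,-0.092,-0.047],"turn": [0.179,0,-0.126],"jaw": 0.05},{"offset": [0,-0.125,-0.064],"turn": [0.243,0,-0.17],"jaw": 0.05},{"offset": [0.001,-0.158,-0.081],"turn": [0.307,0,-0.216],"jaw": 0.05},{"offset": [0.001,-0.191,-0.097],"turn": [0.371,-0.001,-0.26],"jaw": 0.05},{"offset": [0.001,-0.222,-0.113],"turn": [0.431,-0.001,-0.303],"jaw": 0.05},{"offset": [0.001,-0.25,-0.128],"turn": [0.486,-0.001,-0.341],"jaw": 0.05},{"offset": [0.001,-0.272,-0.139],"turn": [0.528,-0.001,-0.371],"jaw": 0.05},{"offset": [0.001,-0.284,-0.145],"turn": [0.551,-0.001,-0.387],"jaw": 0.05},{"offset": [0.001,-0.287,-0.146],"turn": [0.557,-0.001,-0.391],"jaw": 0.05},{"offset": [0.001,-0.287,-0.146],"turn": [0.557,-0.001,-0.391],"jaw": 0.05}])

```text
time_s: 6.75
eef_pos: [0.4668, -0.3459, 0.0731]
eef_rot: [[0.499, 0.496, 0.71], [-0.284, 0.868, -0.407], [-0.818, 0.001, 0.575]]
ft_force: [0.4, 0.1, -0.1]
width: 0.694
```

Run:
```python
from h import *
s=state();print(s["time_s"],s["eef_pos"],s["joint_pos"].round(2),s["ft_force"],s["width"])
a=read_camera("wrist");W=camera_model("wrist");np.savez("w4.npz",**W)
cv2.imwrite("pics/w4.png",a)
c,sn=np.cos(np.radians(-6.8)),np.sin(np.radians(-6.8))
for x,y in((-.075,-.075),(-.075,.075),(.075,.075),(.075,-.075)):print(proj(W,[.452+c*x-sn*y,-.338+sn*x+c*y,.012]))
R=s["eef_rot"];print("down 0.056 in tool",R.T@[0,0,-.056],R.T@[0,0,1])
```

```text
6.75 [ 0.46682494 -0.34591055  0.07306161] [-0.86 -0.22  2.24  0.37  0.56 -2.17] [ 0.39438034  0.14390037 -0.08441037] 0.6944741154355812
[42.97834941 87.8196894 ]
[ 473.34251272 -118.45053542]
[507.48130607 223.53759538]
[253.35834962 281.31130483]
down 0.056 in tool [ 4.58348823e-02 -6.24934607e-05 -3.21738972e-02] [-0.81848004  0.00111595  0.57453388]
```

View pics/w4.png

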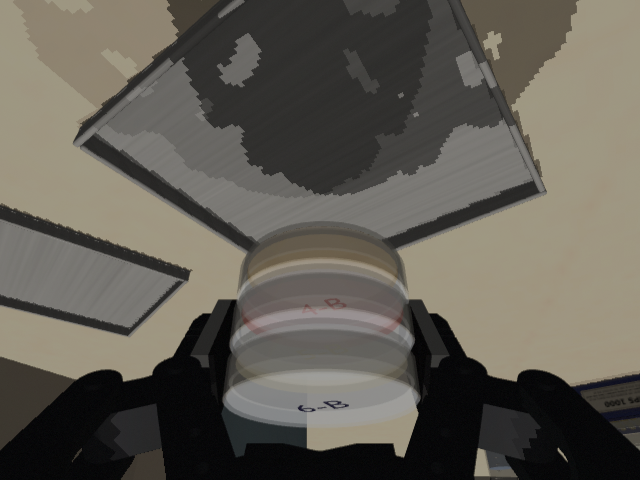

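The tray corners appear at (78,143) and (542,190), off from my prediction, so I'll refine the tray pose from this close view.

Run:
```python
from h import *
W=dict(np.load("w4.npz"))
A=onz(W,(78,143),.012);B=onz(W,(542,190),.012);print(A,B,np.linalg.norm(A-B),(A+B)/2,"yaw",np.degrees(np.arctan2(*(B-A)[1::-1]))-45)
C=onz(W,(245,250),.012);D=onz(W,(390,247),.012)
print(C,D)
T=camera_model("top")
for c in [(402,363),(529,349),(549,479),(417,493)]:print(onz(T,tp(*c),.012))
```

```text
[ 0.39140103 -0.41580492  0.012     ] [ 0.5168143 -0.253827   0.012    ] 0.2048544245611925 [ 0.45410767 -0.33481596  0.012     ] yaw 7.25075962956123
[ 0.48736723 -0.40442565  0.012     ] [ 0.52502276 -0.33285084  0.012     ]
[ 0.51801481 -0.25629642  0.012     ]
[ 0.53523272 -0.40133295  0.012     ]
[ 0.38796839 -0.4201334   0.012     ]
[ 0.37109863 -0.27182289  0.012     ]
```

send_rows(commands=[{"offset": [0.005,0.001,-0.003],"turn": [0,0,0],"jaw": 0.05},{"offset": [0.015,0.003,-0.01],"turn": [0,0,0],"jaw": 0.05},{"offset": [0.026,0.003,-0.018],"turn": [0,0,0],"jaw": 0.05},{"offset": [0.035,0.003,-0.0245],"turn": [0,0,0],"jaw": 0.05},{"offset": [0.041,0.003,-0.0285],"turn": [0,0,0],"jaw": 0.05},{"offset": [0.044,0.003,-0.031],"turn": [0,0,0],"jaw": 0.05},{"offset": [0.0455,0.003,-0.032],"turn": [0,0,0],"jaw": 0.05},{"offset": [0.0465,0.003,-0.0326],"turn": [0,0,0],"jaw": 0.05},{"offset": [0.0465,0.003,-0.0326],"turn": [0,0,0],"jaw": 0.05}])

```text
time_s: 7.92
eef_pos: [0.4683, -0.3437, 0.0166]
eef_rot: [[0.499, 0.497, 0.71], [-0.285, 0.868, -0.407], [-0.818, 0.001, 0.575]]
ft_force: [1.1, -0.1, -0.7]
width: 0.693
```

send_rows(commands=[{"offset": [0.0004,0,-0.0003],"turn": [0,0,0],"jaw": 0.05},{"offset": [0.0008,0,-0.0006],"turn": [0,0,0],"jaw": 0.05},{"offset": [0.0008,0,-0.0006],"turn": [0,0,0],"jaw": 0.05}])

```text
time_s: 8.3
eef_pos: [0.4683, -0.3436, 0.0154]
eef_rot: [[0.499, 0.497, 0.71], [-0.285, 0.868, -0.407], [-0.818, 0.001, 0.575]]
ft_force: [-0.1, 0.8, 0.3]
width: 0.692
```

send_rows(commands=[{"offset": [0.0004,0,-0.0003],"turn": [0,0,0],"jaw": 0.05},{"offset": [0.0008,0,-0.0006],"turn": [0,0,0],"jaw": 0.05},{"offset": [0.0008,0,-0.0006],"turn": [0,0,0],"jaw": 0.05}])

```text
time_s: 8.68
eef_pos: [0.4688, -0.3441, 0.0154]
eef_rot: [[0.5, 0.497, 0.709], [-0.286, 0.868, -0.407], [-0.817, 0.001, 0.576]]
ft_force: [-2.6, 3.2, 5.8]
width: 0.696
```

Touchdown (Fz ≈ 6 N). Releasing and backing out along the tool axis.

send_rows(commands=[{"offset": [0,0,0],"turn": [0,0,0],"jaw": 0.062},{"offset": [0,0,0],"turn": [0,0,0],"jaw": 0.068},{"offset": [0,0,0],"turn": [0,0,0],"jaw": 0.076},{"offset": [0,0,0],"turn": [0,0,0],"jaw": 0.085},{"offset": [0,0,0],"turn": [0,0,0],"jaw": 0.085},{"offset": [0,0,0],"turn": [0,0,0],"jaw": 0.085},{"offset": [-0.005,0,0],"turn": [0,0,0],"jaw": 0.085},{"offset": [-0.02,0,0],"turn": [0,0,0],"jaw": 0.085},{"offset": [-0.04,0,0],"turn": [0,0,0],"jaw": 0.085},{"offset": [-0.065,0,0],"turn": [0,0,0],"jaw": 0.085},{"offset": [-0.09,0,0],"turn": [0,0,0],"jaw": 0.085},{"offset": [-0.115,0,0],"turn": [0,0,0],"jaw": 0.085},{"offset": [-0.13,0,0],"turn": [0,0,0],"jaw": 0.085},{"offset": [-0.135,0,0],"turn": [0,0,0],"jaw": 0.085},{"offset": [-0.135,0,0],"turn": [0,0,0],"jaw": 0.085}])

```text
time_s: 10.55
eef_pos: [0.4007, -0.3051, 0.1249]
eef_rot: [[0.499, 0.497, 0.71], [-0.285, 0.868, -0.407], [-0.818, 0.001, 0.575]]
ft_force: [-0.3, -0.4, -0.5]
width: 0.995
```

Run:
```python
from h import *
s=state();print(s["time_s"],s["eef_pos"],s["joint_pos"].round(2),s["ft_force"],s["width"])
w=read_camera("wrist");t=read_camera("scene")
cv2.imwrite("pics/m5.png",np.hstack([cv2.resize(w,(400,300)),cv2.resize(t[225:405,300:540],(400,300))]))
p=np.array([.6923,.019,.160]);R=tool(np.degrees(p[2]),35);a=R[:,0]
g=world(p,(-.07,.071,.082));print("grip",g)
# jaw 20mm: pads ~ 19+1 behind tcp
Pg=g+a*.021;print(Pg)
go(Pg-a*.13,R)
```

```text
10.55 [ 0.40073004 -0.30512715  0.12489028] [-0.93 -0.57  2.39  0.33  0.78 -2.15] [-0.32879658 -0.44761091 -0.46931139] 0.9950935733171713
grip [0.6118825  0.07794086 0.082     ]
[0.62377375 0.07985987 0.06479781]
offset [-0.0702  0.3979 -0.0186] turn [-0.558  0.001  0.389] deg 39.0 mm 404.0
```

View pics/m5.png

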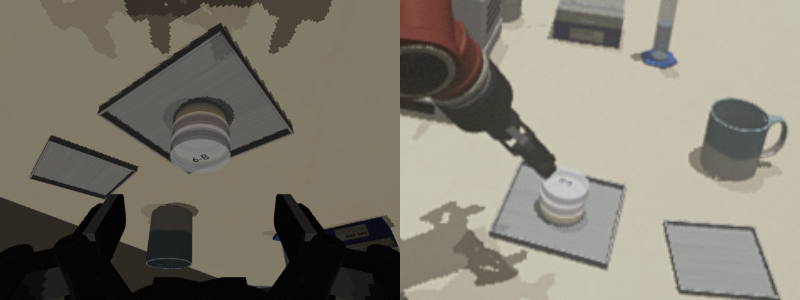

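Dishes stand upright in the middle of the big tray (left view (200,140), right view (563,195)). Now to the lock.

send_rows(commands=[{"offset": [-0.012,0.01,-0.001],"turn": [-0.014,0,0.01],"jaw": 0.085},{"offset": [-0.03,0.035,-0.002],"turn": [-0.05,0,0.035],"jaw": 0.085},{"offset": [-0.045,0.07,-0.004],"turn": [-0.1,0,0.07],"jaw": 0.085},{"offset": [-0.055,0.11,-0.005],"turn": [-0.155,0,0.108],"jaw": 0.085},{"offset": [-0.06,0.15,-0.007],"turn": [-0.21,0,0.147],"jaw": 0.085},{"offset": [-0.065,0.19,-0.009],"turn": [-0.266,0,0.186],"jaw": 0.085},{"offset": [-0.07,0.23,-0.011],"turn": [-0.322,0,0.225],"jaw": 0.085},{"offset": [-0.07,0.27,-0.013],"turn": [-0.378,0,0.264],"jaw": 0.085},{"offset": [-0.07,0.31,-0.014],"turn": [-0.435,0.001,0.303],"jaw": 0.085},{"offset": [-0.07,0.345,-0.016],"turn": [-0.484,0.001,0.337],"jaw": 0.085},{"offset": [-0.07,0.375,-0.017],"turn": [-0.526,0.001,0.367],"jaw": 0.085},{"offset": [-0.07,0.392,-0.018],"turn": [-0.55,0.001,0.383],"jaw": 0.085},{"offset": [-0.07,0.398,-0.019],"turn": [-0.558,0.001,0.389],"jaw": 0.085},{"offset": [-0.07,0.398,-0.019],"turn": [-0.558,0.001,0.389],"jaw": 0.085}])

```text
time_s: 12.4
eef_pos: [0.5499, 0.0678, 0.171]
eef_rot: [[0.566, -0.159, 0.809], [0.09, 0.987, 0.131], [-0.82, -0.001, 0.573]]
ft_force: [1.0, -0.1, -0.0]
width: 0.997
```

Run:
```python
from h import *
s=state();print(s["time_s"],s["eef_pos"],s["joint_pos"].round(2),s["ft_force"],s["width"])
w=read_camera("wrist");W=camera_model("wrist");np.savez("w6.npz",**W);cv2.imwrite("pics/w6.png",w)
p=np.array([.6923,.019,.160])
for X in((-.07,.071,.095),(-.07,.108,.05),(-.155,.125,.04),(-.07,-.08,.04),(-.07,-.108,.05),(-.155,-.125,.04)):print(X,proj(W,world(p,X)))
```

```text
12.4 [0.54991613 0.06780719 0.1709566 ] [-0.08 -0.46  2.24  0.2   0.78 -1.91] [ 0.99491694 -0.13731778 -0.02885955] 0.9974122255809705
(-0.07, 0.071, 0.095) [320.4819083  244.60656258]
(-0.07, 0.108, 0.05) [375.11975567 190.37265457]
(-0.155, 0.125, 0.04) [422.98735575  66.67804055]
(-0.07, -0.08, 0.04) [102.13234559 179.47357462]
(-0.07, -0.108, 0.05) [ 56.16248946 190.11000003]
(-0.155, -0.125, 0.04) [-49.9708921   66.39156678]
```

View pics/w6.png

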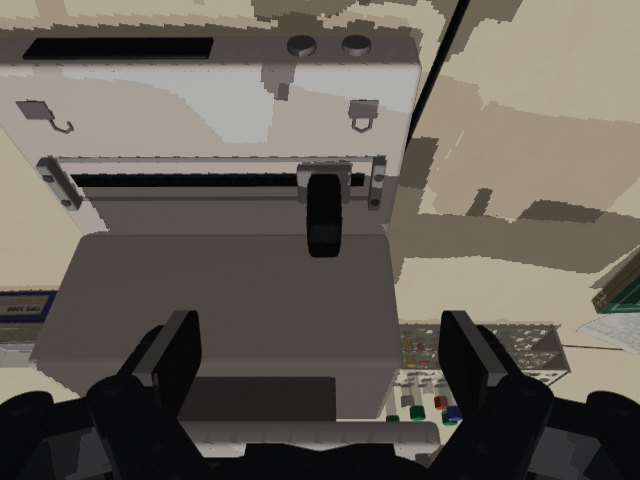

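Grip top is centred at (324,237), brackets at (378,183) and (60,183). Yaw confirmed, with the shaker about 4 mm nearer than fitted.

Run:
```python
from h import *
W=dict(np.load("w6.npz"))
g=onz(W,(324,237),.095);b1=onz(W,(378,183),.05);b2=onz(W,(60,183),.05)
u=b2-b1;print(g,b1,b2,np.linalg.norm(u),np.degrees(np.arctan2(u[0],-u[1])))
m=(b1+b2)/2;e=u/np.linalg.norm(u);print("grip along from mid",(g-m)@e,"across",(g-m)@[-e[1],e[0],0])
print("stop",m+e*.08,"travel",.08-(g-m)@e)
s=state();R=s["eef_rot"]
g[2]=.080;go(g+R[:,0]*.021,R);print("e in tool",R.T@e)
```

```text
[0.60379083 0.07874679 0.095     ] [0.59872704 0.1144557  0.05      ] [ 0.63260124 -0.09390554  0.05      ] 0.21109682072320654 9.23403770520264
grip along from mid -0.06948967271799639 across -0.0007319576508472672
stop [ 0.62850155 -0.06868821  0.05      ] travel 0.1494896727179964
offset [ 0.1272  0.0026 -0.0072] turn [0. 0. 0.] deg 0.0 mm 127.0
e in tool [ 1.87825241e-03 -9.99997944e-01  7.64473088e-04]
```

send_rows(commands=[{"offset": [0.008,0.001,-0.002],"turn": [0,0,0],"jaw": 0.085},{"offset": [0.03,0.003,-0.007],"turn": [0,0,0],"jaw": 0.085},{"offset": [0.055,0.003,-0.007],"turn": [0,0,0],"jaw": 0.085},{"offset": [0.08,0.003,-0.007],"turn": [0,0,0],"jaw": 0.085},{"offset": [0.103,0.003,-0.007],"turn": [0,0,0],"jaw": 0.085},{"offset": [0.118,0.003,-0.007],"turn": [0,0,0],"jaw": 0.08},{"offset": [0.125,0.003,-0.007],"turn": [0,0,0],"jaw": 0.07},{"offset": [0.127,0.003,-0.007],"turn": [0,0,0],"jaw": 0.06},{"offset": [0.127,0.003,-0.007],"turn": [0,0,0],"jaw": 0.05},{"offset": [0.127,0.003,-0.007],"turn": [0,0,0],"jaw": 0.045}])

```text
time_s: 13.7
eef_pos: [0.6161, 0.0815, 0.0641]
eef_rot: [[0.567, -0.159, 0.808], [0.091, 0.987, 0.131], [-0.818, -0.001, 0.575]]
ft_force: [-0.2, -0.1, -0.2]
width: 0.525
```

send_rows(commands=[{"offset": [0,0,0],"turn": [0,0,0],"jaw": 0.04},{"offset": [0,0,0],"turn": [0,0,0],"jaw": 0.034},{"offset": [0,0,0],"turn": [0,0,0],"jaw": 0.028},{"offset": [0,0,0],"turn": [0,0,0],"jaw": 0.023},{"offset": [0,0,0],"turn": [0,0,0],"jaw": 0.019},{"offset": [0,0,0],"turn": [0,0,0],"jaw": 0.015},{"offset": [0,0,0],"turn": [0,0,0],"jaw": 0.012},{"offset": [0,0,0],"turn": [0,0,0],"jaw": 0.012}])

```text
time_s: 14.7
eef_pos: [0.6159, 0.0815, 0.0635]
eef_rot: [[0.566, -0.16, 0.809], [0.091, 0.987, 0.131], [-0.819, -0.001, 0.574]]
ft_force: [-5.2, -1.6, 4.6]
width: 0.226
```

Gripped (about 19 mm). Sliding right along tool −y, stopping short of the estimated 149 mm.

send_rows(commands=[{"offset": [0,-0.003,0],"turn": [0,0,0],"jaw": 0.012},{"offset": [0,-0.01,0],"turn": [0,0,0],"jaw": 0.012},{"offset": [0,-0.02,0],"turn": [0,0,0],"jaw": 0.012},{"offset": [0,-0.03,0],"turn": [0,0,0],"jaw": 0.012},{"offset": [0,-0.04,0],"turn": [0,0,0],"jaw": 0.012},{"offset": [0,-0.05,0],"turn": [0,0,0],"jaw": 0.012},{"offset": [0,-0.06,0],"turn": [0,0,0],"jaw": 0.012},{"offset": [0,-0.07,0],"turn": [0,0,0],"jaw": 0.012},{"offset": [0,-0.08,0],"turn": [0,0,0],"jaw": 0.012},{"offset": [0,-0.09,0],"turn": [0,0,0],"jaw": 0.012},{"offset": [0,-0.1,0],"turn": [0,0,0],"jaw": 0.012},{"offset": [0,-0.11,0],"turn": [0,0,0],"jaw": 0.012},{"offset": [0,-0.12,0],"turn": [0,0,0],"jaw": 0.012},{"offset": [0,-0.128,0],"turn": [0,0,0],"jaw": 0.012},{"offset": [0,-0.134,0],"turn": [0,0,0],"jaw": 0.012},{"offset": [0,-0.138,0],"turn": [0,0,0],"jaw": 0.012},{"offset": [0,-0.14,0],"turn": [0,0,0],"jaw": 0.012}])

```text
time_s: 16.82
eef_pos: [0.6388, -0.0573, 0.0636]
eef_rot: [[0.567, -0.159, 0.808], [0.09, 0.987, 0.131], [-0.819, -0.001, 0.574]]
ft_force: [6.9, 3.8, -2.8]
width: 0.226
```

send_rows(commands=[{"offset": [0,-0.002,0],"turn": [0,0,0],"jaw": 0.012},{"offset": [0,-0.004,0],"turn": [0,0,0],"jaw": 0.012},{"offset": [0,-0.006,0],"turn": [0,0,0],"jaw": 0.012},{"offset": [0,-0.007,0],"turn": [0,0,0],"jaw": 0.012},{"offset": [0,-0.008,0],"turn": [0,0,0],"jaw": 0.012},{"offset": [0,-0.009,0],"turn": [0,0,0],"jaw": 0.012}])

```text
time_s: 17.58
eef_pos: [0.6402, -0.0659, 0.0636]
eef_rot: [[0.567, -0.159, 0.808], [0.091, 0.987, 0.131], [-0.819, -0.001, 0.574]]
ft_force: [7.1, 3.9, -2.6]
width: 0.224
```

send_rows(commands=[{"offset": [0,-0.001,0],"turn": [0,0,0],"jaw": 0.012},{"offset": [0,-0.002,0],"turn": [0,0,0],"jaw": 0.012},{"offset": [0,-0.003,0],"turn": [0,0,0],"jaw": 0.012},{"offset": [0,-0.004,0],"turn": [0,0,0],"jaw": 0.012}])

```text
time_s: 18.08
eef_pos: [0.6407, -0.0693, 0.0636]
eef_rot: [[0.567, -0.159, 0.808], [0.092, 0.987, 0.13], [-0.819, 0.0, 0.574]]
ft_force: [7.1, 9.0, -1.2]
width: 0.225
```

send_rows(commands=[{"offset": [0,-0.001,0],"turn": [0,0,0],"jaw": 0.012},{"offset": [0,-0.002,0],"turn": [0,0,0],"jaw": 0.012},{"offset": [0,-0.002,0],"turn": [0,0,0],"jaw": 0.012}])

```text
time_s: 18.45
eef_pos: [0.6408, -0.0694, 0.0636]
eef_rot: [[0.566, -0.161, 0.809], [0.095, 0.987, 0.13], [-0.819, 0.003, 0.574]]
ft_force: [5.0, 12.8, -0.2]
width: 0.226
```

send_rows(commands=[{"offset": [0,-0.001,0],"turn": [0,0,0],"jaw": 0.012},{"offset": [0,-0.003,0],"turn": [0,0,0],"jaw": 0.012},{"offset": [0,-0.003,0],"turn": [0,0,0],"jaw": 0.012}])

```text
time_s: 18.82
eef_pos: [0.6408, -0.0696, 0.0635]
eef_rot: [[0.564, -0.164, 0.809], [0.101, 0.986, 0.13], [-0.82, 0.008, 0.573]]
ft_force: [2.0, 24.0, 4.1]
width: 0.223
```

Run:
```python
from h import *
w=read_camera("wrist");cv2.imwrite("pics/w7.png",w[:400])
```

```text
(no output)
```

View pics/w7.png

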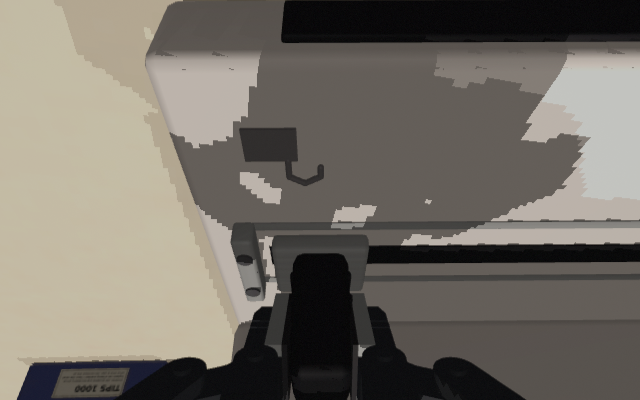

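Stalled hard: 8 mm of extra command gave 0.3 mm of motion at 24 N, and the foot sits against the right bracket (foot edge x≈273, bracket x≈260). The position is also slightly past my stop estimate, so it is home. I'll ease the load (still pressing right), release and back out.

send_rows(commands=[{"offset": [0,0.002,0],"turn": [0,0,0],"jaw": 0.012},{"offset": [0,0.004,0],"turn": [0,0,0],"jaw": 0.012},{"offset": [0,0.004,0],"turn": [0,0,0],"jaw": 0.025},{"offset": [0,0.004,0],"turn": [0,0,0],"jaw": 0.04},{"offset": [0,0.004,0],"turn": [0,0,0],"jaw": 0.05},{"offset": [0,0.004,0],"turn": [0,0,0],"jaw": 0.05},{"offset": [0,0.004,0],"turn": [0,0,0],"jaw": 0.05},{"offset": [-0.005,0.004,0],"turn": [0,0,0],"jaw": 0.05},{"offset": [-0.02,0.004,0],"turn": [0,0,0],"jaw": 0.05},{"offset": [-0.04,0.004,0],"turn": [0,0,0],"jaw": 0.05},{"offset": [-0.065,0.004,0],"turn": [0,0,0],"jaw": 0.05},{"offset": [-0.09,0.004,0],"turn": [0,0,0],"jaw": 0.05},{"offset": [-0.11,0.004,0],"turn": [0,0,0],"jaw": 0.05},{"offset": [-0.125,0.004,0],"turn": [0,0,0],"jaw": 0.05},{"offset": [-0.13,0.004,0],"turn": [0,0,0],"jaw": 0.05},{"offset": [-0.13,0.004,0],"turn": [0,0,0],"jaw": 0.05}])

```text
time_s: 20.88
eef_pos: [0.5669, -0.0823, 0.1703]
eef_rot: [[0.567, -0.159, 0.808], [0.09, 0.987, 0.131], [-0.819, -0.001, 0.574]]
ft_force: [0.0, -0.1, -0.9]
width: 0.586
```

Run:
```python
from h import *
s=state();print(s["time_s"],s["eef_pos"],s["ft_force"],s["width"])
w=read_camera("wrist");W=camera_model("wrist");np.savez("w8.npz",**W)
t=read_camera("scene")
cv2.imwrite("pics/m8.png",np.vstack([cv2.resize(w[60:360,140:540],(800,600))[:360],cv2.resize(t[225:405,240:540],(400,240)).repeat(1,0) if 0 else np.hstack([cv2.resize(t[225:405,240:540],(400,240)),cv2.resize(t[220:310,240:390],(400,240))])]))
```

```text
20.875 [ 0.56688293 -0.08234067  0.17034523] [ 0.03076402 -0.09560611 -0.91521476] 0.585508196644469
```

View pics/m8.png

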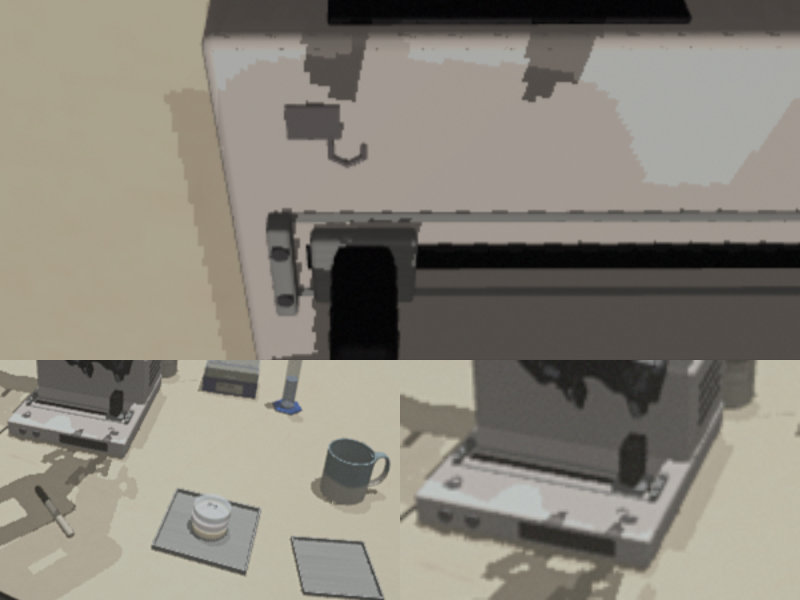

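The lid shows home: foot centre to bracket centre is about 41 px, or 28 mm, as specified for the end stop. The dishes stand in the tray and the arm is clear.

```bash
python3 -c "
from station import *
print(job_done(), state()['time_s'])"
```

```text
the job is handed in; nothing more can be done
the job is handed in; nothing more can be done
```

The shaker is ready for use, and I handed the job in at about 21 s of the 58 s allowed. I moved the petri-dish stack upright, with the tool tilted 35°, and set it down near the middle of the 150 mm tray. I measured that tray at about 148 mm; the look-alike is about 111 mm. Then I gripped the transport lock and slid it right to its end stop, released it and backed out.

**Lock:** it stopped hard at 24 N, with no further movement after several more millimetres of command. In the last picture the grip's foot is about 28 mm from the right-hand bracket, which is the distance given for fully home. My earlier estimates of where the stop lies differed from each other by a few mm, and the lock ended up about 3 mm past one of them.

**Dishes and the rest:** the last pictures show the stack upright in the tray, with the arm clear and touching nothing. I did not look again at the tip box, flask or beaker, but the arm's path stayed clear of them and the force readings showed no unexpected contact.

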